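# Zero the slab roller's gap screw and back it off a quarter turn

### The arm

A 6-joint arm with a two-finger parallel gripper is mounted at the origin on the work surface. World frame = base frame: x ahead of the robot, y to its left, z up, the work surface at z = 0. Lengths are in m, angles in rad, forces in N, time in s.
With the tool pointing down it reaches from about 0.325 to 0.75 m from the base axis. Payload 7.6 kg.
Tool frame: the origin (TCP) lies at the very end of the fingers, on their centre line; the grasp point (between the pads) lies robot.pinch_z behind it (robot.pinch_z is the distance from the TCP to the grasp point, in m); y points along the fingers, z is the direction in which the jaws open and shut, and the axes are right-handed (so a half turn about y gives the same grasp; the last joint's range is limited). The gripper opens to 85 mm and grips with 20 to 120 N. Pads are 22 mm wide; open, the fingers measure 114 mm over their backs; the gripper's body (76 mm by 85 mm) begins 54 mm behind the grasp point. The pads swing forward as they close: fully open they stand 13 mm farther back than shut.
Start: joints at [1.153, 0.052, 1.401, -0, 1.689, -0.07], TCP at [0.179, 0.494, 0.231] pointing down, gripper open.
Joint ranges: [-2.9, 2.9], [-0.91, 2.17], [0.12, 2.37], [-1.06, 4.2], [0.26, 2.73], [-2.93, 2.93]. Speed limits (rad/s): [2.57, 2.57, 3.01, 3.14, 3.14, 3.14].

### API

Orientations are given as a unit quaternion [x, y, z, w].
In Python, from station import robot gives the robot as it stands. The module is installed in compiled form; this text tells all that it offers.
- The arm moves only by the shell command python3 -m jog 'ROWS' [OPENING]. ROWS is JSON, a list of rows, each an object with "dp": the shift along the tool's x, y, z in mm, a list of three; "twist": the turn about the tool's y in rad. A call has 1 to 10 rows; each row is the pose to reach, as a shift and turn from the pose commanded when the call began, along the tool's axes at that moment; what a row does not reach only later rows make up. A row lasts 1/10 s, in which the tool goes at most 50 mm and 8.59 degrees, less where a joint would pass 70% of its speed; a pose out of reach is approached as far as the arm can. A call with a gripper value outside its range is refused whole. OPENING is the opening, from 0 (shut) to 1 (fully open), set as the call begins (- or left out, the last holds). The fingers move at their own pace and stop on an object; the grip force is fixed at half the most. Time passes only in rows, so rows that repeat a pose let the fingers close. It gives the time, the measured TCP pose, the force and the opening at its end, in the units of the state.
- robot.observe(): the state, without advancing time (a new reading comes with each control period).
- robot.read_camera(name): name is "side" or "top"; returns a dict with "pixels" (480x640x3 uint8, red, green, blue), "fov_y" (degrees; the focal length in pixels is half the picture's height over the tangent of half this angle, whatever the lens; pixels are square), "cx", "cy" (the principal point, pixels), "dist_coeffs" ([k1, k2, p1, p2, k3] as OpenCV has them; the pictures are not rectified), "origin" and "rotation" of the camera in the world. Camera axes: x right, y down, z forward; pixel columns grow to the right and rows downward; lengths in m; the calibration is good to about 2 mm. A picture is of the moment at which its call begins. There is no depth.
- robot.sign_off(): hands the job in, once; it reports no verdict.
Trained networks look in the newest picture that a camera, given by its name, has taken for a name from the list of things; names that differ only in an ending like _2 or _b are one class to them, and where a whole thing is asked for, a point or a joint stands for the part that bears it (a point fixed in the world has none). Each returns a list of dicts, best first, with "conf" (0 to 1); they miss things now and then, are a little off and sometimes report something else, mostly with a low value. They report only what shows in the picture. A call takes as long as a camera call.
- robot.spot_in(name, camera): "point" ([x, y, z] in m, in the coordinates of the camera as it stood for that picture, good to about 4 mm: the middle of the surface that is visible of it).
The state is a dict: "t": time; "joint_positions": joint angles; "joint_vel": joint speeds; "joint_torque": joint torques, N m; "position": TCP position; "tcp_rot": TCP orientation; "ft_force": force on the tool from outside, world axes, zero at the start; "moment": the same for the moment, N m; "opening": opening from 0.0 (shut) to 1.0 (fully open).
Only numpy, scipy, OpenCV 4.12 (cv2) and the standard library are available. Lean on these libraries where they do the work, as an engineer would, in place of code of your own. Each camera call takes 0.05 s, during which the arm holds its last target. There are 200 camera calls.

### The job

On the small tabletop slab roller, turn the yellow-winged gap screw clockwise (seen from above) until you feel it bottom finger-tight on its hidden stop, without forcing it, then back it off counterclockwise by a quarter turn from there and let go of it. The blue-winged screw on the other side is already set: leave it, and everything lying about, as it is.

Things in the scene. Friction and masses are not known exactly. Their poses are not given: they have to be found in the camera images.
- adjuster: Fixed aluminium dial base of the yellow screw, 90 mm across, 12 mm high, ticks every 30 degrees, on top of either one of the slab roller's two green end brackets. Origin: centre of its underside, 150 mm above the work surface, on the screw's vertical axis. Hidden inside is a stop on spring washers that ends the clockwise travel at an angle which differs every time and cannot be seen.
- pointer: Flat red telltale needle on the dial along its own +x (z up), origin at the dial base's origin. Too flat to be touched. The knob pushes it clockwise (0.08 N m at the knob) and leaves it behind when turned back, so it keeps the farthest clockwise angle. Its lug (20 mm radius) meets the stop; the washers then add 3 N m per rad. Finger-tight: over 0.12 N m (6 N) on the stop; forced: over 0.40 N m (20 N).
- pointer_tip (a point): Outer end of the red needle, 41 mm from the axis, 164 mm above the work surface. At rest between small turns the knob pushes back with 0 to 0.08 N m of friction only; against the stop the counter-torque (counterclockwise from above) at the knob rises with every turn: steady 0.2 to 0.35 N m there is finger-tight, 0.04 to 0.13 rad past first touch is the whole range from finger-tight to forced.
- knob_grip (a point): Point on the yellow knob's vertical axis at the height to grip, 202 mm above the work surface. The knob is an upright wing 52 mm long, 14 mm thick, 34 mm high, from 22 mm below this point to 12 mm above; dial 40 mm below it. The point's x axis runs along the wing to its white end, z up: grip across the 14 mm. The knob does not rise as it turns. White end over the needle: it is pushing it.
- knob (a joint): Angle (rad) by which the knob stands back, counterclockwise from above, from the red pointer: 0 when pushing the pointer, 1.57 a quarter turn back. Starts 0.1 to 0.5; turning it apart from the pointer takes 0.03 N m. In all 0.6 to 2.4 rad of clockwise turning from the start brings it to the stop. Beyond 3.4 it would drag the pointer back.
- spare_mark (a point): White end of the blue wing of the other, already set, screw (same shape as the yellow one) on the other bracket, 24 mm from its axis at grip height. Not to be turned.
- slat: Loose wooden guide slat, 30 x 190 x 8 mm, on the roller's bed before the roller; origin at the centre of its underside.
- tile: Loose terracotta tile, 70 x 90 x 9 mm, on the bed behind the roller; origin at the centre of its underside.
- jar: Blue glaze jar, 60 mm wide, 85 mm high, on the table; origin at the centre of its underside.
- jar2: Terracotta-coloured jar, 60 mm wide, 85 mm high, on the table; origin at the centre of its underside.
- mug: White mug, 80 mm wide, 90 mm high; origin at the centre of its underside.
- bowl: Terracotta bowl, 120 mm wide, 55 mm high; origin at the centre of its underside.
- brush: Wooden brush lying on the table.

How it is judged:
On the way, in this order (a step that is already met when the one before it is completed fails the run):
1. the yellow screw is bottomed finger-tight: the pointer presses on the hidden stop with more than 6 N (0.12 N m) for 0.2 s (contact force between pointer and adjuster above 6 N and value of joint knob below 0.15 rad), for 0.2 s.
2. the knob is backed off a quarter turn from there, 75 to 105 degrees (value of joint knob between 1.31 and 1.83 rad), for 0.2 s.
At the end, for the whole second after the job is handed in: The yellow knob rests, released, 75 to 105 degrees (1.31 to 1.83 rad) counterclockwise of the red pointer, which marks where the screw bottomed (all of step 2 and velocity of joint knob between -0.05 and 0.05 rad/s and contact force between the fingers and pointer below 0.1 N); the robot touches nothing.
It fails at once if the screw is forced: more than 20 N (0.40 N m) on the stop (contact force between pointer and adjuster above 20 N).
It fails at once if the knob is turned back so far (over 2.8 rad) that the pointer could be dragged off its mark (value of joint knob above 2.8 rad).
It fails at once if the blue screw is turned (its white end moves more than 5 mm) (distance of spare_mark from where it was at the start of the episode above 0.005 m).
It fails at once if a thing lying about is moved more than 20 mm (distance of any of slat, tile, jar, jar2, mug, bowl, brush from where it was at the start of the episode above 0.02 m).
It also fails if it takes over 67 s, if anything falls off the work surface, if the arm or the gripper's body presses on something with over 40 N, if the wrist force passes 120 N, or if a joint passes its speed limit or range.

## Working session

There is one attempt and no reset: what is moved stays moved. The work goes in short steps, Python scripts to look and compute and a shell command to move; the robot and the scene stay as the last step left them, time stands still between calls to the robot, and variables do not carry over. Pictures are saved under pics/ and viewed, about 8 in all and at most 12, crops included, and the job is handed in when it is done.

```bash
mkdir -p pics
cat > h.py <<'E'
import numpy as np, cv2
from station import robot
def cam(n,f=None):
    c=robot.read_camera(n)
    if f: cv2.imwrite(f,c["pixels"][:,:,::-1])
    return c
def K(c):
    f=240/np.tan(np.radians(c["fov_y"])/2); return np.array([[f,0,c["cx"]],[0,f,c["cy"]],[0,0,1]])
def RO(c): return np.array(c["rotation"]).reshape(3,3),np.array(c["origin"])
def px2z(c,uv,z):
    p=cv2.undistortPoints(np.array([[uv]],float),K(c),np.array(c["dist_coeffs"]))[0,0]
    R,o=RO(c); d=R@np.array([p[0],p[1],1]); return o+d*(z-o[2])/d[2]
def proj(c,P):
    R,o=RO(c); q=(np.atleast_2d(P)-o)@R
    return cv2.projectPoints(q,np.zeros(3),np.zeros(3),K(c),np.array(c["dist_coeffs"]))[0][:,0]
E
python3 - <<'E'
from h import *
print(robot.observe(), robot.pinch_z)
for n in("top","side"):
    c=cam(n,f"pics/{n}0.png"); R,o=RO(c); print(n,o,R,c["fov_y"],c["dist_coeffs"])
    for k in("knob_grip","pointer_tip","pointer","adjuster","spare_mark"):
        for d in robot.spot_in(k,n)[:2]: 
            P=R@np.array(d["point"])+o; print(k,d["conf"],P.round(4),proj(c,P).round(0))
E
```

```text
{'t': 0.0, 'joint_positions': array([ 1.15271947e+00,  5.28396887e-02,  1.40174758e+00, -1.52135988e-05,
        1.68860453e+00, -7.03021538e-02]), 'joint_vel': array([-6.99632893e-04,  9.49203333e-04, -8.49959675e-04,  1.55690798e-03,
        1.75200467e-03,  1.06632569e-05]), 'joint_torque': array([ 4.19740882e-04, -3.81665432e+01, -3.60196424e+01, -2.29502569e-05,
        5.98450773e-03, -2.01286177e-06]), 'position': array([0.17878107, 0.49329275, 0.23045936]), 'tcp_rot': array([ 0.69699293, -0.12247031,  0.12220729, -0.69589313]), 'ft_force': array([ 0.02865544,  0.01587948, -0.01890178]), 'moment': array([-0.0058015 , -0.02446604,  0.01657808]), 'opening': 1.0021325887855224} 0.0187Traceback (most recent call last):
  File "<stdin>", line 4, in <module>
  File "h.py", line 9, in RO
    def RO(c): return np.array(c["rotation"]).reshape(3,3),np.array(c["origin"])
                      ~~~~~~~~~~~~~~~~~~~~~~~~~~~~~~~^^^^^
ValueError: cannot reshape array of size 4 into shape (3,3)
```

```bash
sed -i 's/^def RO.*/from scipy.spatial.transform import Rotation as Ro\ndef RO(c): return Ro.from_quat(c["rotation"]).as_matrix(),np.array(c["origin"])/' h.py
python3 - <<'E'
from h import *
print(Ro.from_quat(robot.observe()["tcp_rot"]).as_matrix().round(3))
for n in("top","side"):
    c=cam(n,f"pics/{n}0.png"); R,o=RO(c); print(n,o,R.round(3),c["fov_y"],c["dist_coeffs"])
    for k in("knob_grip","pointer_tip","pointer","adjuster","spare_mark"):
        for d in robot.spot_in(k,n)[:2]: 
            P=R@np.array(d["point"])+o; print(k,d["conf"],P.round(4),proj(c,P).round(0))
E
```

```text
[[ 0.94  -0.001  0.341]
 [-0.341 -0.001  0.94 ]
 [-0.    -1.    -0.002]]
top [0.38436097 0.00385511 1.71506373] [[ 0.015 -0.996  0.092]
 [-1.    -0.016 -0.011]
 [ 0.013 -0.092 -0.996]] 42.8315731647868 [-0.10266297  0.          0.          0.          0.        ]
knob_grip 0.58 [ 0.551  -0.065   0.2172] [[335. 222.]]
pointer_tip 0.55 [ 0.5494 -0.0709  0.2107] [[337. 223.]]
pointer 0.56 [ 0.5545 -0.0677  0.2133] [[336. 221.]]
adjuster 0.68 [ 0.55   -0.0613  0.1602] [[332. 225.]]
spare_mark 0.6 [0.5298 0.1875 0.2144] [[232. 229.]]
side [0.48467916 1.34520529 1.11699647] [[-1.     0.021  0.011]
 [ 0.003  0.588 -0.809]
 [-0.023 -0.809 -0.588]] 43.9814222596175 [-0.14399105  0.          0.          0.          0.        ]
knob_grip 0.77 [ 0.5555 -0.0619  0.1969] [[301. 210.]]
pointer_tip 0.77 [ 0.5501 -0.0578  0.191 ] [[303. 213.]]
pointer_tip 0.37 [0.6508 0.0778 0.0694] [[267. 277.]]
pointer 0.71 [ 0.5552 -0.0582  0.1909] [[301. 213.]]
adjuster 0.64 [ 0.5518 -0.0573  0.1615] [[303. 221.]]
adjuster 0.27 [ 0.5565 -0.0585  0.1921] [[301. 212.]]
spare_mark 0.53 [0.5298 0.2009 0.1992] [[309. 268.]]
```

View pics/top0.png

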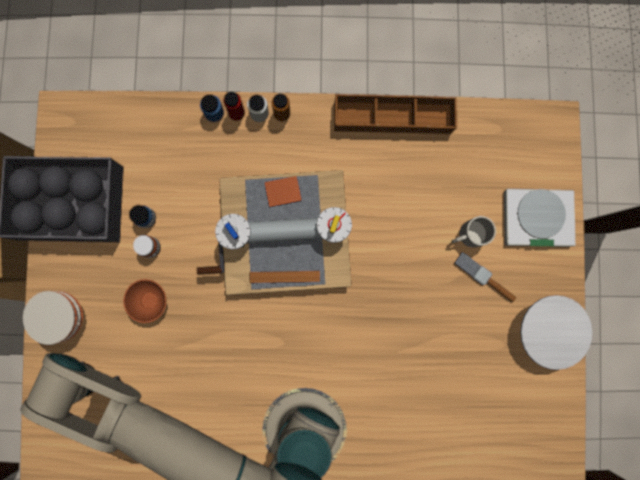

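View pics/side0.png

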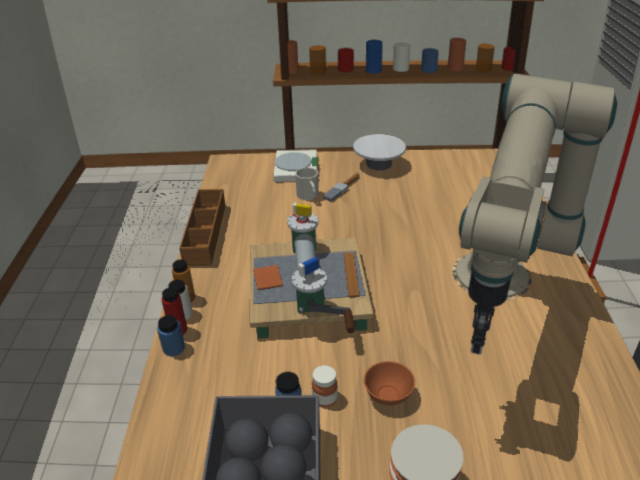

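The top view shows the yellow knob at about (335,223) and the blue one at (231,231). The side view has yellow at (302,211) and blue at (311,266). I'll enlarge the yellow knob next.

Run:
```python
from h import *
a=cv2.imread("pics/top0.png")[200:250,308:363]; b=cv2.imread("pics/side0.png")[190:245,275:330]
f=lambda x:cv2.resize(x,(400,400),interpolation=cv2.INTER_CUBIC)
cv2.imwrite("pics/crop0.png",np.hstack([f(a),f(b)]))
# yellow blob & dial
c=cam("top"); hsv=cv2.cvtColor(c["pixels"],cv2.COLOR_RGB2HSV)
m=cv2.inRange(hsv,(22,140,120),(34,255,255)); m[:200]=0;m[250:]=0;m[:,:308]=0;m[:,363:]=0
ys,xs=np.nonzero(m); print(len(xs),xs.mean(),ys.mean(), px2z(c,(xs.mean(),ys.mean()),.214))
r=cv2.inRange(hsv,(165,120,100),(180,255,255))|cv2.inRange(hsv,(0,150,120),(8,255,255)); r[:200]=0;r[250:]=0;r[:,:308]=0;r[:,363:]=0
print([(x,y) for y,x in zip(*np.nonzero(r))])
print([(x,y) for x,y in zip(xs,ys)])
```

```text
79 334.0506329113924 223.84810126582278 [ 0.54744255 -0.06383934  0.214     ]
[(np.int64(340), np.int64(217))]
[(np.int64(335), np.int64(216)), (np.int64(336), np.int64(216)), (np.int64(337), np.int64(216)), (np.int64(334), np.int64(217)), (np.int64(335), np.int64(217)), (np.int64(336), np.int64(217)), (np.int64(337), np.int64(217)), (np.int64(338), np.int64(217)), (np.int64(334), np.int64(218)), (np.int64(335), np.int64(218)), (np.int64(336), np.int64(218)), (np.int64(337), np.int64(218)), (np.int64(338), np.int64(218)), (np.int64(334), np.int64(219)), (np.int64(335), np.int64(219)), (np.int64(336), np.int64(219)), (np.int64(337), np.int64(219)), (np.int64(338), np.int64(219)), (np.int64(333), np.int64(220)), (np.int64(334), np.int64(220)), (np.int64(335), np.int64(220)), (np.int64(336), np.int64(220)), (np.int64(337), np.int64(220)), (np.int64(333), np.int64(221)), (np.int64(334), np.int64(221)), (np.int64(335), np.int64(221)), (np.int64(336), np.int64(221)), (np.int64(337), np.int64(221)), (np.int64(333), np.int64(222)), (np.int64(334), np.int64(222)), (np.int64(335), np.int64(222
[... 839 characters left out ...]
.int64(331), np.int64(228)), (np.int64(332), np.int64(228)), (np.int64(333), np.int64(228)), (np.int64(334), np.int64(228)), (np.int64(335), np.int64(228)), (np.int64(330), np.int64(229)), (np.int64(331), np.int64(229)), (np.int64(332), np.int64(229)), (np.int64(333), np.int64(229)), (np.int64(334), np.int64(229)), (np.int64(335), np.int64(229)), (np.int64(330), np.int64(230)), (np.int64(331), np.int64(230)), (np.int64(332), np.int64(230)), (np.int64(333), np.int64(230)), (np.int64(334), np.int64(230)), (np.int64(330), np.int64(231)), (np.int64(331), np.int64(231)), (np.int64(332), np.int64(231)), (np.int64(333), np.int64(231)), (np.int64(334), np.int64(231)), (np.int64(333), np.int64(232))]
```

View pics/crop0.png

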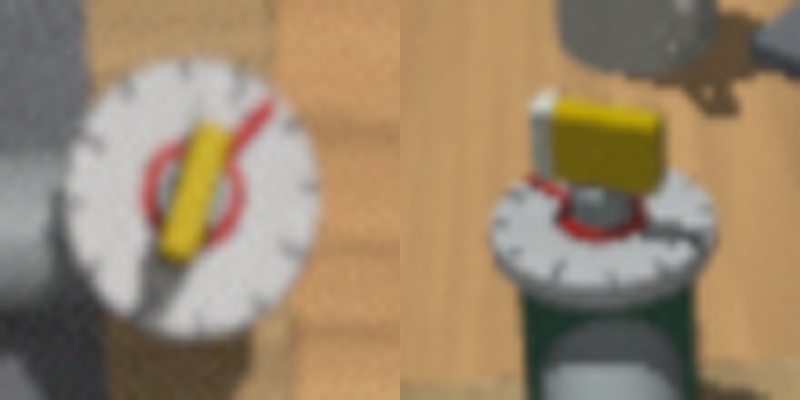

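```bash
cat >> h.py <<'E'
def toaxes(P):
    s=robot.observe(); R=Ro.from_quat(s["tcp_rot"]).as_matrix(); return (1000*R.T@(np.array(P)-s["position"])).round(1)
def yaw(): 
    R=Ro.from_quat(robot.observe()["tcp_rot"]).as_matrix(); return np.arctan2(R[1,0],R[0,0])
E
python3 - <<'E'
from h import *
c=cam("top"); hsv=cv2.cvtColor(c["pixels"],cv2.COLOR_RGB2HSV)
m=cv2.inRange(hsv,(22,140,120),(34,255,255)); m[:200]=0;m[250:]=0;m[:,:308]=0;m[:,363:]=0
ys,xs=np.nonzero(m); W=np.array([px2z(c,(x,y),.214)[:2] for x,y in zip(xs,ys)])
mu=W.mean(0); v=np.linalg.svd(W-mu)[2][0]; v*=np.sign(v[0]); print("wing",mu,np.arctan2(v[1],v[0]),np.ptp((W-mu)@v),np.ptp((W-mu)@[-v[1],v[0]]))
# dial: bright low-saturation pixels, largest comp
d=cv2.inRange(hsv,(0,0,140),(180,60,255)); d[:200]=0;d[250:]=0;d[:,:308]=0;d[:,363:]=0
ct=max(cv2.findContours(d,cv2.RETR_EXTERNAL,cv2.CHAIN_APPROX_NONE)[0],key=cv2.contourArea)
h=cv2.convexHull(ct)[:,0]; D=np.array([px2z(c,p,.162)[:2] for p in h.astype(float)])
(x,y),r=cv2.minEnclosingCircle((D*1000).astype(np.float32)); print("dial",x,y,r, "mean",D.mean(0))
e=cv2.fitEllipse(ct); print("ell",e,px2z(c,e[0],.162))
tip=px2z(c,(308+270/7.27-.5,200+100/8-.5),.164); print("tip",tip,"ang",np.arctan2(tip[1]-y/1000,tip[0]-x/1000),np.hypot(tip[1]-y/1000,tip[0]-x/1000))
P=[x/1000,y/1000,.30]; print(toaxes(P),yaw())
c=cam("side"); hsv=cv2.cvtColor(c["pixels"],cv2.COLOR_RGB2HSV)
print("side proj of top-est axis at .202",proj(c,[x/1000,y/1000,.202]))
for px in((275+600/400*0+ (565-400+665-400)/2/400*55,190+145/400*55),): print(px,px2z(c,px,.202))
E
```

```text
wing [ 0.54755628 -0.06374806] -0.30347189789721235 0.04084719018176271 0.011717159798845106
dial 561.4285888671875 -45.609073638916016 53.43110656738281 mean [ 0.5673544  -0.05058706]
ell ((325.4038391113281, 221.16236877441406), (22.188976287841797, 36.661346435546875), 50.599143981933594) [ 0.55963749 -0.0440046   0.162     ]
tip [ 0.58377498 -0.0928388   0.164     ] ang -1.1288645700992668 0.052249482543595877
[ 543.4  -68.7 -376.5] -0.34781527994141703
side proj of top-est axis at .202 [[298.69663104 211.84647746]]
(304.5625, 209.9375) [ 0.54515144 -0.05472535  0.202     ]
```

Run:
```python
from h import *
c=cam("top")
q=lambda x,y,z:px2z(c,(308+x/7.27-.5,200+y/8-.5),z)
L,Rr,T,B=q(66,197,.162),q(320,190,.162),q(193,55,.162),q(193,340,.15)
print(L,Rr,T,B); print("y",(L[1]+Rr[1])/2,"x",T[0]-.045,B[0]+.045,"tip",q(270,100,.164))
s=cam("side"); q=lambda x,y,z:px2z(s,(275+(x-400)*55/400-.5,190+y*55/400-.5),z)
L,Rr,B=q(490,222,.162),q(718,222,.162),q(603,290,.162); print(L,Rr,B)
print("x",(L[0]+Rr[0])/2,"y",B[1]-.045)
for a,b in((c,"top"),(s,"side")): print(b,proj(a,[[.5505,-.065,.162],[.5505,-.065,.214]]))
print(toaxes([.5505,-.065,.30]))
```

```text
[ 0.55166651 -0.02156584  0.162     ] [ 0.55534904 -0.1108427   0.162     ] [ 0.59810307 -0.06566888  0.162     ] [ 0.50754022 -0.06725501  0.15      ]
y -0.06620427088519756 x 0.5531030727483162 0.5525402168932888 tip [ 0.58377498 -0.0928388   0.164     ]
[ 0.59764548 -0.06510786  0.162     ] [ 0.50770514 -0.061702    0.162     ] [ 0.55202544 -0.01677656  0.162     ]
x 0.5526753095291634 y -0.061776557852298256
top [[333.57566416 224.84978778]
 [334.53438039 222.62456465]]
side [[303.29747683 219.6942733 ]
 [302.56769445 204.41276922]]
[ 539.7  -68.7 -398.5]
```

```bash
python3 -m jog '[{"dp":[0,-35,0],"twist":0},{"dp":[0,-69,0],"twist":0},{"dp":[40,-69,-29],"twist":0},{"dp":[80,-69,-58],"twist":0},{"dp":[120,-69,-88],"twist":0},{"dp":[160,-69,-117],"twist":0},{"dp":[200,-69,-147],"twist":0},{"dp":[240,-69,-176],"twist":0},{"dp":[270,-69,-198],"twist":0},{"dp":[270,-69,-198],"twist":0}]' 1
python3 -m jog '[{"dp":[40,0,-29],"twist":0},{"dp":[80,0,-58],"twist":0},{"dp":[120,0,-88],"twist":0},{"dp":[160,0,-117],"twist":0},{"dp":[200,0,-147],"twist":0},{"dp":[240,0,-176],"twist":0},{"dp":[271,0,-199],"twist":0},{"dp":[271,0,-199],"twist":0},{"dp":[271,0,-199],"twist":0},{"dp":[271,0,-199],"twist":0}]' 
python3 -c "
from h import *
print(toaxes([.5525,-.0645,.183]),yaw(),robot.observe())"
```

```text
t: 1.9
position: [0.367, 0.2123, 0.3003]
tcp_rot: [0.696, -0.124, 0.125, -0.696]
ft_force: [-0.3, 0.5, 1.1]
opening: 0.998
t: 2.9
position: [0.552, -0.0628, 0.3006]
tcp_rot: [-0.696, 0.122, -0.122, 0.697]
ft_force: [-0.2, 0.3, 0.7]
opening: 1.001
[  1.  117.6  -1.5] -0.34638721861197863 {'t': 2.9, 'joint_positions': array([-1.79881126e-01,  1.34549715e-01,  1.17635742e+00,  4.23987569e-04,
        1.83038170e+00, -1.40418140e+00]), 'joint_vel': array([ 0.00673017, -0.01328124,  0.00394517, -0.00159466, -0.00079444,
       -0.00499645]), 'joint_torque': array([-7.16950279e-01, -4.06686795e+01, -3.60248601e+01, -2.88980501e-02,
       -2.23463634e-02,  4.67886915e-03]), 'position': array([ 0.55200743, -0.06275885,  0.30059714]), 'tcp_rot': array([-0.69638389,  0.12174664, -0.1219634 ,  0.69667221]), 'ft_force': array([-0.20208244,  0.28423406,  0.72615502]), 'moment': array([-0.0314183 , -0.01327994,  0.02029319]), 'opening': 1.00098557766625}
```

```bash
python3 -m jog '[{"dp":[1,25,-1.5],"twist":-0.04},{"dp":[1,55,-1.5],"twist":-0.04},{"dp":[1,80,-1.5],"twist":-0.04},{"dp":[1,100,-1.5],"twist":-0.04},{"dp":[1,110,-1.5],"twist":-0.04},{"dp":[1,117,-1.5],"twist":-0.04},{"dp":[1,117,-1.5],"twist":-0.04},{"dp":[1,117,-1.5],"twist":-0.04},{"dp":[1,117,-1.5],"twist":-0.04}]' 
python3 -c "
from h import *
cam('side','pics/s1.png');cam('top','pics/t1.png')
a=cv2.imread('pics/t1.png')[180:260,290:370]; b=cv2.imread('pics/s1.png')[150:250,255:355]
f=lambda x:cv2.resize(x,(400,400),interpolation=cv2.INTER_CUBIC)
cv2.imwrite('pics/crop1.png',np.hstack([f(a),f(b)]))
o=robot.observe();print(toaxes([.5525,-.0645,.183]),yaw(),o['ft_force'],o['moment'])"
```

```text
t: 3.8
position: [0.5531, -0.0658, 0.1845]
tcp_rot: [-0.699, 0.108, -0.109, 0.699]
ft_force: [-0.8, 0.5, -0.1]
opening: 0.997
[-0.9  1.2  1.1] -0.3078593330918807 [0.26420254 0.07827715 0.47841624] [-0.04706707 -0.0091924   0.04334592]
```

View pics/crop1.png

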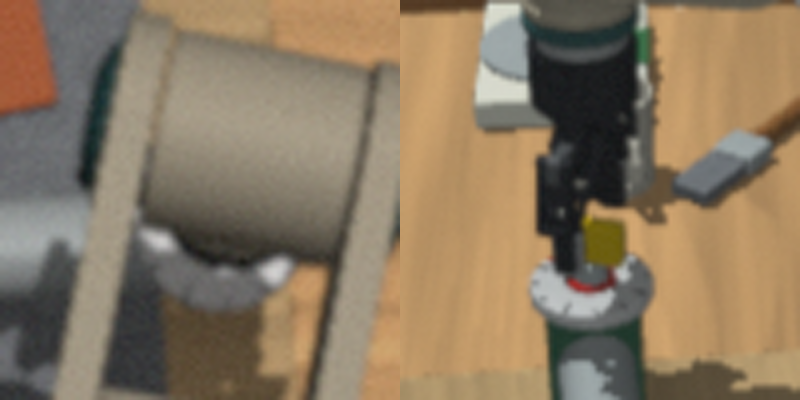

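The side crop shows the fingers straddling the wing, with the near finger in front of it and the yellow showing to its right. The needle is untouched. Next I close the gripper.

```bash
python3 -m jog '[{"dp":[0,0,0],"twist":0},{"dp":[0,0,0],"twist":0},{"dp":[0,0,0],"twist":0},{"dp":[0,0,0],"twist":0},{"dp":[0,0,0],"twist":0},{"dp":[0,0,0],"twist":0},{"dp":[0,0,0],"twist":0},{"dp":[0,0,0],"twist":0}]' 0
cat > st.py <<'E'
from h import *
o=robot.observe();print("t",round(o['t'],2),"yaw",yaw().round(4),"F",o['ft_force'].round(2),"M",o['moment'].round(3),"pos",(o['position']*1e3).round(1),"j6",o['joint_positions'][5].round(3),o['joint_torque'][5].round(3),"op",round(o['opening'],3))
E
python3 st.py
```

```text
t: 4.7
position: [0.5525, -0.0662, 0.1835]
tcp_rot: [0.699, -0.109, 0.109, -0.698]
ft_force: [-2.2, -3.8, 2.0]
opening: 0.155
t 4.7 yaw -0.3082 F [-2.18 -3.78  1.97] M [-0.686  0.478  0.032] pos [552.5 -66.2 183.5] j6 -1.448 0.019 op 0.155
```

```bash
python3 -m jog '[{"dp":[0,0,-0.5],"twist":0.08},{"dp":[0,0,-0.5],"twist":0.15},{"dp":[0,0,-0.5],"twist":0.2},{"dp":[0,0,-0.5],"twist":0.25},{"dp":[0,0,-0.5],"twist":0.25},{"dp":[0,0,-0.5],"twist":0.25},{"dp":[0,0,-0.5],"twist":0.25}]'; python3 st.py
python3 -m jog '[{"dp":[0,0,0],"twist":0.08},{"dp":[0,0,0],"twist":0.15},{"dp":[0,0,0],"twist":0.2},{"dp":[0,0,0],"twist":0.25},{"dp":[0,0,0],"twist":0.25},{"dp":[0,0,0],"twist":0.25},{"dp":[0,0,0],"twist":0.25}]'; python3 st.py
```

```text
t: 5.4
position: [0.5527, -0.066, 0.1835]
tcp_rot: [-0.68, 0.194, -0.194, 0.68]
ft_force: [-0.9, 0.7, 2.3]
opening: 0.152
t 5.4 yaw -0.5565 F [-0.88  0.74  2.28] M [ 0.105  0.056 -0.021] pos [552.7 -66.  183.5] j6 -1.2 0.003 op 0.152
t: 6.1
position: [0.5529, -0.0658, 0.1835]
tcp_rot: [-0.65, 0.277, -0.278, 0.651]
ft_force: [4.3, 3.6, 2.2]
opening: 0.156
t 6.1 yaw -0.8061 F [4.32 3.56 2.2 ] M [ 0.673 -0.62   0.022] pos [552.9 -65.8 183.5] j6 -0.95 0.007 op 0.156
```

```bash
cat > chk.py <<'E'
import sys
from h import *
o=robot.observe();print("t",round(o['t'],2),"yaw",yaw().round(4),"F",o['ft_force'].round(1),"Mz",o['moment'][2].round(3),"pos",(o['position']*1e3).round(1))
sys.exit(o['moment'][2]>0.12)
E
python3 -m jog '[{"dp":[0,0,0.5],"twist":0.02},{"dp":[0,0,0.5],"twist":0.05},{"dp":[0,0,0.5],"twist":0.05},{"dp":[0,0,0.5],"twist":0.05}]' >/dev/null; python3 chk.py &&
python3 -m jog '[{"dp":[0,0,0],"twist":0.02},{"dp":[0,0,0],"twist":0.05},{"dp":[0,0,0],"twist":0.05},{"dp":[0,0,0],"twist":0.05}]' >/dev/null; python3 chk.py &&
python3 -m jog '[{"dp":[0,0,0],"twist":0.02},{"dp":[0,0,0],"twist":0.05},{"dp":[0,0,0],"twist":0.05},{"dp":[0,0,0],"twist":0.05}]' >/dev/null; python3 chk.py &&
python3 -m jog '[{"dp":[0,0,0],"twist":0.02},{"dp":[0,0,0],"twist":0.05},{"dp":[0,0,0],"twist":0.05},{"dp":[0,0,0],"twist":0.05}]' >/dev/null; python3 chk.py
```

```text
t 6.5 yaw -0.8575 F [3.3 2.9 3.2] Mz -0.045 pos [553.  -65.7 183.4]
t 6.5 yaw -0.8575 F [3.3 2.9 3.2] Mz -0.045 pos [553.  -65.7 183.4]
t 6.5 yaw -0.8575 F [3.3 2.9 3.2] Mz -0.045 pos [553.  -65.7 183.4]
t 6.5 yaw -0.8575 F [3.3 2.9 3.2] Mz -0.045 pos [553.  -65.7 183.4]False
False
False
False
```

```bash
cat > chk.py <<'E'
import sys
from h import *
M=[];J=[];F=[]
for i in range(3):
    o=robot.observe(); M.append(o['moment'][2]);J.append(o['joint_torque'][5]);F.append(o['ft_force'])
    robot.read_camera("side")
o=robot.observe(); M.append(o['moment'][2]);J.append(o['joint_torque'][5]);F.append(o['ft_force'])
R=Ro.from_quat(o["tcp_rot"]).as_matrix()
print("t",round(o['t'],2),"yaw",yaw().round(4),"Ftool",(R.T@np.mean(F,0)).round(1),"Mz",np.mean(M).round(3),np.round(M,3),"J6",np.round(J,3),"pos",(o['position']*1e3).round(1))
sys.exit(int(np.mean(M)>0.11))
E
python3 chk.py &&
python3 -m jog '[{"dp":[0,0,0],"twist":0.02},{"dp":[0,0,0],"twist":0.05},{"dp":[0,0,0],"twist":0.05}]' >/dev/null && python3 chk.py &&
python3 -m jog '[{"dp":[0,0,0],"twist":0.02},{"dp":[0,0,0],"twist":0.05},{"dp":[0,0,0],"twist":0.05}]' >/dev/null && python3 chk.py &&
python3 -m jog '[{"dp":[0,0,0],"twist":0.02},{"dp":[0,0,0],"twist":0.05},{"dp":[0,0,0],"twist":0.05}]' >/dev/null && python3 chk.py
```

```text
t 6.65 yaw -0.8575 Ftool [-0.7 -3.   4.8] Mz -0.018 [-0.045  0.01  -0.005 -0.032] J6 [ 0.022 -0.007 -0.012 -0.012] pos [553.  -65.7 183.5]
t 7.1 yaw -0.9075 Ftool [-1.  -2.7  5.5] Mz -0.027 [-0.028 -0.066 -0.016  0.002] J6 [ 0.23   0.057 -0.002 -0.016] pos [553.1 -65.7 183.5]
t 7.55 yaw -0.9575 Ftool [-1.8 -3.   6. ] Mz -0.023 [-0.039  0.029 -0.025 -0.058] J6 [ 0.231  0.058 -0.001 -0.015] pos [553.1 -65.6 183.5]
t 8.0 yaw -1.0074 Ftool [-1.5 -2.4  5.7] Mz -0.017 [-0.012 -0.012 -0.01  -0.032] J6 [ 0.231  0.059 -0.    -0.014] pos [553.2 -65.6 183.5]
```

```bash
python3 -m jog '[{"dp":[0,0,0.5],"twist":0.02},{"dp":[0,0,0.5],"twist":0.05},{"dp":[0,0,0.5],"twist":0.05}]' >/dev/null && python3 chk.py &&
python3 -m jog '[{"dp":[0,0,0],"twist":0.02},{"dp":[0,0,0],"twist":0.05},{"dp":[0,0,0],"twist":0.05}]' >/dev/null && python3 chk.py &&
python3 -m jog '[{"dp":[0,0,0],"twist":0.02},{"dp":[0,0,0],"twist":0.05},{"dp":[0,0,0],"twist":0.05}]' >/dev/null && python3 chk.py &&
python3 -m jog '[{"dp":[0,0,0],"twist":0.02},{"dp":[0,0,0],"twist":0.05},{"dp":[0,0,0],"twist":0.05}]' >/dev/null && python3 chk.py &&
python3 -m jog '[{"dp":[0,0,0],"twist":0.02},{"dp":[0,0,0],"twist":0.05},{"dp":[0,0,0],"twist":0.05}]' >/dev/null && python3 chk.py &&
python3 -m jog '[{"dp":[0,0,0],"twist":0.02},{"dp":[0,0,0],"twist":0.05},{"dp":[0,0,0],"twist":0.05}]' >/dev/null && python3 chk.py
```

```text
t 8.45 yaw -1.0578 Ftool [-2.6 -4.1  4.9] Mz -0.017 [-0.065  0.02  -0.019 -0.004] J6 [ 0.286  0.091  0.006 -0.015] pos [553.4 -65.5 183.4]
t 8.9 yaw -1.1077 Ftool [-2.7 -3.2  4.3] Mz -0.039 [-0.052 -0.054  0.    -0.051] J6 [ 0.229  0.056 -0.003 -0.017] pos [553.4 -65.5 183.4]
t 9.35 yaw -1.1577 Ftool [-2.9 -3.5  5.4] Mz -0.039 [-0.052 -0.022 -0.035 -0.047] J6 [ 0.229  0.057 -0.002 -0.016] pos [553.5 -65.5 183.5]
t 9.8 yaw -1.2077 Ftool [-2.9 -3.7  5.4] Mz 0.008 [-0.002  0.007  0.036 -0.01 ] J6 [ 0.23   0.057 -0.002 -0.016] pos [553.6 -65.5 183.5]
t 10.25 yaw -1.2576 Ftool [-2.9 -3.   5.7] Mz -0.016 [-0.    -0.011 -0.015 -0.039] J6 [ 0.23   0.058 -0.001 -0.015] pos [553.7 -65.4 183.5]
t 10.7 yaw -1.3076 Ftool [-3.1 -2.7  5.8] Mz 0.002 [ 0.006 -0.006  0.015 -0.008] J6 [ 0.231  0.059 -0.    -0.015] pos [553.8 -65.4 183.5]
```

```bash
python3 -m jog '[{"dp":[-0.2,0,0.5],"twist":0.02},{"dp":[-0.2,0,0.5],"twist":0.05},{"dp":[-0.2,0,0.5],"twist":0.05}]' >/dev/null && python3 chk.py &&
python3 -m jog '[{"dp":[0,0,0],"twist":0.02},{"dp":[0,0,0],"twist":0.05},{"dp":[0,0,0],"twist":0.05}]' >/dev/null && python3 chk.py
python3 -c "
from h import *
cam('side','pics/s2.png');cv2.imwrite('pics/c2.png',cv2.resize(cv2.imread('pics/s2.png')[180:240,272:332],(480,480),interpolation=cv2.INTER_CUBIC))"
```

```text
t 11.15 yaw -1.3588 Ftool [-3.1 -3.5  4.6] Mz -0.025 [-0.046  0.008 -0.058 -0.004] J6 [ 0.224  0.053 -0.004 -0.018] pos [553.9 -65.3 183.4]
t 11.6 yaw -1.4087 Ftool [-2.8 -2.9  4.8] Mz -0.001 [ 0.006  0.014  0.017 -0.041] J6 [ 0.228  0.056 -0.003 -0.017] pos [554.  -65.3 183.5]
```

View pics/c2.png

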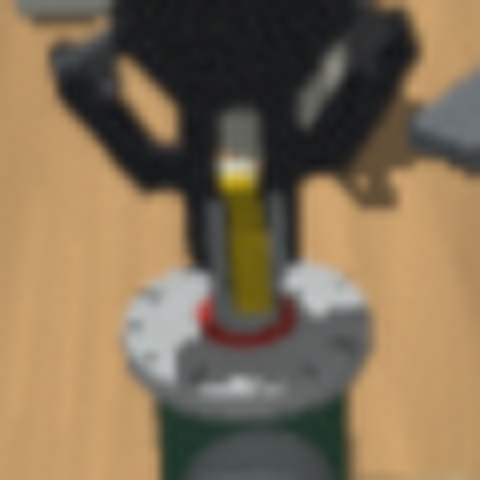

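The wing sits end-on between the pads, with its white end at the far side. The needle is no longer at its old place at the upper left, so it is being pushed, hidden behind the knob. I'll carry on clockwise.

```bash
python3 -m jog '[{"dp":[-0.2,0,0],"twist":0.02},{"dp":[-0.2,0,0],"twist":0.05},{"dp":[-0.2,0,0],"twist":0.05}]' >/dev/null && python3 chk.py &&
python3 -m jog '[{"dp":[0,0,0],"twist":0.02},{"dp":[0,0,0],"twist":0.05},{"dp":[0,0,0],"twist":0.05}]' >/dev/null && python3 chk.py &&
python3 -m jog '[{"dp":[0,0,0],"twist":0.02},{"dp":[0,0,0],"twist":0.05},{"dp":[0,0,0],"twist":0.05}]' >/dev/null && python3 chk.py &&
python3 -m jog '[{"dp":[0,0,0],"twist":0.02},{"dp":[0,0,0],"twist":0.05},{"dp":[0,0,0],"twist":0.05}]' >/dev/null && python3 chk.py &&
python3 -m jog '[{"dp":[0,0,0],"twist":0.02},{"dp":[0,0,0],"twist":0.05},{"dp":[0,0,0],"twist":0.05}]' >/dev/null && python3 chk.py &&
python3 -m jog '[{"dp":[0,0,0],"twist":0.02},{"dp":[0,0,0],"twist":0.05},{"dp":[0,0,0],"twist":0.05}]' >/dev/null && python3 chk.py &&
python3 -m jog '[{"dp":[0,0,0],"twist":0.02},{"dp":[0,0,0],"twist":0.05},{"dp":[0,0,0],"twist":0.05}]' >/dev/null && python3 chk.py &&
python3 -m jog '[{"dp":[0,0,0],"twist":0.02},{"dp":[0,0,0],"twist":0.05},{"dp":[0,0,0],"twist":0.05}]' >/dev/null && python3 chk.py
```

```text
t 12.1 yaw -1.4589 Ftool [-2.7 -2.7  5.2] Mz -0.046 [-0.061 -0.023 -0.07  -0.028] J6 [ 0.232  0.056 -0.003 -0.016] pos [554.1 -65.3 183.5]
t 12.55 yaw -1.5088 Ftool [-3.3 -2.5  5.5] Mz 0.016 [0.003 0.019 0.036 0.007] J6 [0.298 0.1   0.036 0.023] pos [554.2 -65.3 183.5]
t 13.0 yaw -1.5586 Ftool [-2.8 -2.1  6. ] Mz 0.118 [0.119 0.102 0.112 0.138] J6 [0.383 0.184 0.121 0.107] pos [554.3 -65.3 183.4]
```

```bash
python3 -m jog '[{"dp":[0,0,0],"twist":0.02},{"dp":[0,0,0],"twist":0.035},{"dp":[0,0,0],"twist":0.05},{"dp":[0,0,0],"twist":0.05},{"dp":[0,0,0],"twist":0.05},{"dp":[0,0,0],"twist":0.05}]' >/dev/null ; python3 chk.py
```

```text
t 13.75 yaw -1.6084 Ftool [-3.2 -2.5  6.2] Mz 0.239 [0.234 0.24  0.259 0.224] J6 [0.233 0.233 0.233 0.233] pos [554.4 -65.3 183.5]
```

```bash
python3 -m jog '[{"dp":[0,0,0.3],"twist":-0.05},{"dp":[0,0,0.5],"twist":-0.13},{"dp":[0,0,0.5],"twist":-0.23},{"dp":[0,0,0.5],"twist":-0.33},{"dp":[0,0,0.5],"twist":-0.43},{"dp":[0,0,0.5],"twist":-0.53},{"dp":[0,0,0.5],"twist":-0.63},{"dp":[0,0,0.5],"twist":-0.73},{"dp":[0,0,0.5],"twist":-0.8},{"dp":[0,0,0.5],"twist":-0.8}]' >/dev/null ; python3 chk.py
```

```text
t 14.9 yaw -0.8093 Ftool [-3.8 -6.3 -0.9] Mz 0.007 [ 0.008  0.021  0.011 -0.01 ] J6 [-0.613 -0.172 -0.019  0.018] pos [553.2 -65.7 183.4]
```

```bash
python3 -m jog '[{"dp":[0,0,0],"twist":-0.05},{"dp":[0,0,0],"twist":-0.13},{"dp":[0,0,0],"twist":-0.23},{"dp":[0,0,0],"twist":-0.33},{"dp":[0,0,0],"twist":-0.43},{"dp":[0,0,0],"twist":-0.53},{"dp":[0,0,0],"twist":-0.63},{"dp":[0,0,0],"twist":-0.73},{"dp":[0,0,0],"twist":-0.8},{"dp":[0,0,0],"twist":-0.8}]' >/dev/null ; python3 chk.py
python3 -c "
from h import *
cam('side','pics/s3.png');cv2.imwrite('pics/c3.png',cv2.resize(cv2.imread('pics/s3.png')[180:240,272:332],(480,480),interpolation=cv2.INTER_CUBIC))"
```

```text
t 16.05 yaw -0.0105 Ftool [-6.1 -7.1 -2.4] Mz -0.002 [ 0.015 -0.025  0.003 -0.001] J6 [-0.617 -0.176 -0.023  0.014] pos [552.6 -66.9 183.4]
```

View pics/c3.png

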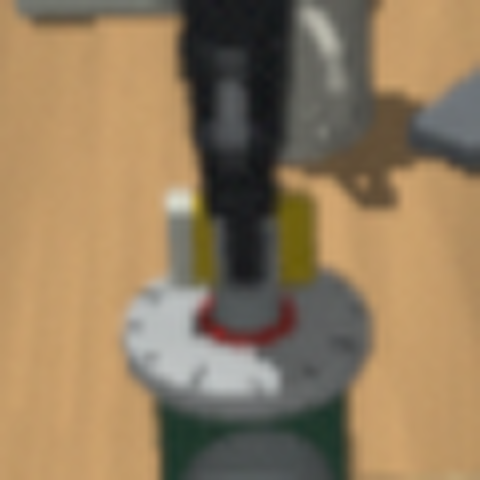

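The knob stands across the view with its white end at the left (+x), a quarter turn back. I release it and retreat straight up.

```bash
python3 -m jog '[{"dp":[-0.4,0,-0.2],"twist":0},{"dp":[-0.4,0,-0.2],"twist":0},{"dp":[-0.4,0,-0.2],"twist":0}]' >/dev/null
python3 -m jog '[{"dp":[0,0,0],"twist":0},{"dp":[0,0,0],"twist":0},{"dp":[0,0,0],"twist":0},{"dp":[0,0,0],"twist":0},{"dp":[0,0,0],"twist":0},{"dp":[0,0,0],"twist":0},{"dp":[0,0,0],"twist":0},{"dp":[0,0,0],"twist":0}]' 1
python3 -m jog '[{"dp":[0,-10,0],"twist":0},{"dp":[0,-30,0],"twist":0},{"dp":[0,-60,0],"twist":0},{"dp":[0,-90,0],"twist":0},{"dp":[-40,-120,0],"twist":0},{"dp":[-80,-130,0],"twist":0},{"dp":[-120,-130,0],"twist":0},{"dp":[-160,-130,0],"twist":0},{"dp":[-180,-130,0],"twist":0},{"dp":[-180,-130,0],"twist":0}]'
python3 -c "
from h import *
a=cam('side','pics/s4.png');cam('top','pics/t4.png')
f=lambda x:cv2.resize(x,(400,400),interpolation=cv2.INTER_CUBIC)
cv2.imwrite('pics/c4.png',np.hstack([f(cv2.imread('pics/t4.png')[200:250,308:363]),f(cv2.imread('pics/s4.png')[190:245,275:330])]))"
```

```text
t: 17.2
position: [0.5538, -0.0653, 0.1833]
tcp_rot: [-0.707, 0.003, -0.003, 0.707]
ft_force: [-0.2, 0.3, 0.2]
opening: 1.0
t: 18.2
position: [0.3724, -0.0639, 0.3152]
tcp_rot: [0.707, -0.002, 0.004, -0.707]
ft_force: [0.2, -0.6, 0.0]
opening: 1.001
```

View pics/c4.png

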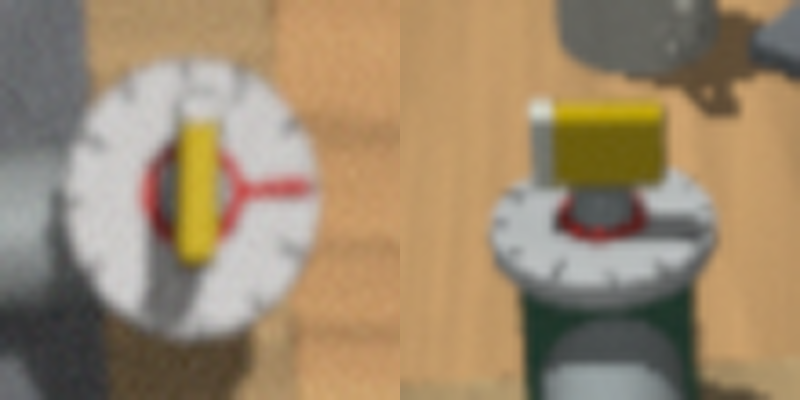

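The top view shows the needle pointing right, with its tip at about (310,187) in the crop. The wing is upright in the picture with its white end up, about 88° counterclockwise of the needle. The gripper is clear of everything.

```bash
python3 -c "
from h import *
a=cv2.imread('pics/top0.png').astype(int);b=cv2.imread('pics/t4.png').astype(int)
print('blue diff',abs(a-b)[215:248,215:250].mean(), 'slat/tile diff',abs(a-b)[178:205,262:305].mean())
print(robot.observe()['ft_force']); print(robot.sign_off())"
```

```text
blue diff 3.2528138528138526 slat/tile diff 3.0419178868791272
[ 0.78072801 -0.25608879 -1.11077685]
the job is handed in; nothing more can be done
None
```

I turned the yellow screw clockwise to its stop, held it finger-tight, backed it off about a quarter turn, let go and handed the job in. No verdict is reported.

- **Bottoming:** I turned it in steps of 0.05 rad, checking the torque after each one. The stop first showed at about 1.2 rad of turning. I held it there for over 0.4 s at a steady counter-torque of about 0.24 N m, inside the 0.2–0.35 N m finger-tight range. The force on the stop itself could not be read directly.
- **Back-off:** I turned the gripper back by 1.60 rad. The last top picture shows the white end about 88° counterclockwise of the red needle, read off by eye (limits 75–105°).
- **At hand-in:** The gripper was open and about 18 cm away from the knob, at 18 s of the 67 s allowed.
- **Blue screw and loose things:** The blue screw and the tile looked unchanged between the first and last top pictures, with differences of only about 3 grey levels. I did not compare the slat, jars, mug, bowl or brush, but I did not steer the gripper near them.
- **Sideways force:** The grip was about 1 mm off the screw's axis, so the tool felt up to about 7 N sideways while turning, with no visible effect.
- **Failed check:** The automatic outline of the dial came out wrong, so I found the axis from its edges in both camera views. The two views agreed to about 4 mm.

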